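Deal the last round of drinking cups to two guest trays

ROBOT

A 7-joint arm with a two-finger parallel gripper is mounted at the origin on the work surface. World frame = base frame: x ahead of the robot, y to its left, z up, the work surface at z = 0. Lengths are in m, angles in rad, forces in N, time in s.
With the tool pointing down it reaches from about 0.425 to 0.925 m from the base axis. Payload 6.8 kg.
Tool frame: the origin (TCP) lies midway between the tips of the shut fingers; the grasp point (between the pads) lies 19 mm behind it; y points along the fingers, z is the direction in which the jaws open and shut, and the axes are right-handed (so a half turn about y gives the same grasp; the last joint's range is limited). The gripper opens to 85 mm and grips with 20 to 120 N. Pads are 22 mm wide; open, the fingers measure 114 mm over their backs; the gripper's body (76 mm by 85 mm) begins 54 mm behind the grasp point. The pads swing forward as they close: fully open they stand 13 mm farther back than shut.
Start: joints at [1.026, 0.477, 0.022, 1.555, -0.011, 1.109, -0.083], TCP at [0.286, -0.612, 0.231] pointing down, gripper open.
Joint ranges: [-2.96, 2.96], [-0.34, 2.1], [-1.41, 1.46], [0.24, 2.44], [-1.37, 4.51], [0.17, 1.92], [-2.96, 2.96]. Speed limits (rad/s): [2.39, 2.39, 3.14, 3.14, 3.14, 3.14, 3.14].

INTERFACE

Orientations are given as a unit quaternion [w, x, y, z].
In Python, from station import bot gives the robot as it stands. The module is installed in compiled form; this text tells all that it offers.
- The arm moves only by the shell command python3 -m crank 'ROWS' [FORCE]. ROWS is JSON, a list of rows, each an object with "linear": the shift along the tool's x, y, z in m, a list of three; "dr": the turn, a rotation vector about the tool's x, y, z in degrees, a list of three; "hand": the gripper command: -1 is shut, 1 is fully open, values between are in proportion. A call has 1 to 10 rows; each row is the pose to reach, as a shift and turn from the pose commanded when the call began, along the tool's axes at that moment; what a row does not reach only later rows make up. A row lasts 1/12 s, in which the tool goes at most 41.7 mm and 7.16 degrees, less where a joint would pass 70% of its speed; a pose out of reach is approached as far as the arm can. A call with a gripper value outside its range is refused whole. The fingers move at their own pace and stop on an object; FORCE is the grip in N (left out, the last holds). Time passes only in rows, so rows that repeat a pose let the fingers close. It gives the time, the measured TCP pose, the force and the opening at its end, in the units of the state.
- bot.get_obs(): the state, without advancing time (a new reading comes with each control period).
- bot.read_camera(name): name is "scene" or "side" or "wrist"; returns the picture (384x512x3 uint8, blue, green, red); there is no depth.
- bot.camera_params(name): a dict with "K" (3x3 intrinsics, pixels), "k1" (the pictures are not rectified: a ray, as slopes to the right and down, at radius r is drawn at 1 + k1 r^2 times it, then the intrinsics apply), "R" (3x3) and "t" (3): a world point X has camera coordinates R X + t; the wrist camera has in their place "hand_eye" (4x4, takes a point from camera to tool coordinates, whose origin is the TCP and whose axes are the tool frame's). Camera axes: x right, y down, z forward; pixel columns grow to the right and rows downward; lengths in m; the calibration is good to about 2 mm. A picture is of the moment at which its call begins: read the wrist's pose just before it. camera_params takes no time and is no camera call.
- bot.hand_in(): hands the job in, once; it reports no verdict.
Trained networks look in the newest picture that a camera, given by its name, has taken for a name from the list of things; names that differ only in an ending like _2 or _b are one class to them, and where a whole thing is asked for, a point or a joint stands for the part that bears it (a point fixed in the world has none). Each returns a list of dicts, best first, with "score" (0 to 1); they miss things now and then, are a little off and sometimes report something else, mostly with a low value. They report only what shows in the picture. A call takes as long as a camera call. They do not tell look-alikes from the thing itself.
- bot.search_frame(camera, target): "extent" ([left, top, right, bottom] in pixels, round what is visible of it).
- bot.cut_out(camera, target): "pixels" (384x512 bool, what is visible of it) and "extent" ([left, top, right, bottom] in pixels, round what is visible of it).
- bot.place_of(camera, target): "xy" ([column, row] in pixels: a listed point, or the origin of a listed thing).
The state is a dict: "t": time; "q": joint angles; "joint_vel": joint speeds; "joint_torque": joint torques, N m; "eef_pos": TCP position; "tool_rot": TCP orientation; "contact_force": force on the tool from outside, world axes, zero at the start; "torque": the same for the moment, N m; "gripper_width": opening from 0.0 (shut) to 1.0 (fully open).
Only numpy, scipy, OpenCV 4.12 (cv2) and the standard library are available. Lean on these libraries where they do the work, as an engineer would, in place of code of your own. Each camera call takes 0.05 s, during which the arm holds its last target. There are 200 camera calls.

TASK

Two guest trays each hold one small white cup already; deal out the two small white cups still standing on the table, one to each tray, so that both trays hold two. Serve the round tray first, then the rectangular one: stand each cup upright and wholly on the tray's empty cork coaster, setting it down rather than dropping it.

Things in the scene. Friction and masses are not known exactly. Their poses are not given: they have to be found in the camera images.
- cup1_mid (a point): small handleless white ceramic cup standing open side up on the red table between the trays, outside diameter 54 mm (foot 44 mm), wall 3 mm, 60 mm high, about 90 g, empty. The point is on its axis, half-way up (30 mm above its foot); z up. The two loose cups are alike and either may be dealt first.
- cup2_mid (a point): small handleless white ceramic cup standing open side up on the red table between the trays, outside diameter 54 mm (foot 44 mm), wall 3 mm, 60 mm high, about 90 g, empty. The point is on its axis, half-way up (30 mm above its foot); z up. The two loose cups are alike and either may be dealt first.
- round_spot (a point): Round steel tray, 230 mm across, rim 12 mm high, fixed, turned any way, left or right of the cups. On its floor two cork coasters, 84 mm across, 100 mm between centres: one carries a white cup like the loose ones, held fast; the other is empty. The point: centre of the empty coaster's top, 7 mm above the table; x points away from the taken coaster (100 mm along -x), z up.
- rect_spot (a point): Rectangular steel tray, 216 by 112 mm, rim 12 mm high, fixed, turned any way, left or right of the cups. On its floor two cork coasters, 84 mm across, 100 mm between centres: one carries a white cup like the loose ones, held fast; the other is empty. The point: centre of the empty coaster's top, 7 mm above the table; x points away from the taken coaster (100 mm along -x), z up.
There are look-alikes about, which are no part of the job. What is shaped like the part that bears cup2_mid but blue is not meant. Leave any purple look-alike of the part that bears cup1_mid alone.

How it is judged:
By the outcome, as a careful person would: the job done as asked, in the order asked, and still so for the second after the job is handed in, with the robot touching nothing.
It also fails if it takes over 53 s, if anything falls off the work surface, if the arm or the gripper's body presses on something with over 40 N, if the wrist force passes 120 N, or if a joint passes its speed limit or range.

## Working session

There is one attempt and no reset: what is moved stays moved. The work goes in short steps, Python scripts to look and compute and a shell command to move; the robot and the scene stay as the last step left them, time stands still between calls to the robot, and variables do not carry over. Pictures are saved under pics/ and viewed, about 8 in all and at most 12, crops included, and the job is handed in when it is done.

```bash
mkdir -p pics; cat > h.py <<'E'
import numpy as np,cv2
from station import bot
def ray(cam,uv,obs=None):
    p=bot.camera_params(cam);K=np.array(p["K"]);k=p["k1"]
    d=np.array([(uv[0]-K[0,2])/K[0,0],(uv[1]-K[1,2])/K[1,1]]);s=d.copy()
    for _ in range(20): s=d/(1+k*(s@s))
    v=np.array([s[0],s[1],1.])
    if "R" in p:
        R=np.array(p["R"]);t=np.array(p["t"]);return -R.T@t,R.T@v
    H=np.array(p["hand_eye"]);T=pose(obs)@H
    return T[:3,3],T[:3,:3]@v
def rot(q):
    from scipy.spatial.transform import Rotation as Ro
    return Ro.from_quat([q[1],q[2],q[3],q[0]]).as_matrix()
def pose(o):
    T=np.eye(4);T[:3,:3]=rot(o["tool_rot"]);T[:3,3]=o["eef_pos"];return T
def atz(cam,uv,z,obs=None):
    o,d=ray(cam,uv,obs);return o+d*(z-o[2])/d[2]
def proj(cam,X,obs=None):
    p=bot.camera_params(cam);K=np.array(p["K"])
    if "R" in p: c=np.array(p["R"])@X+np.array(p["t"])
    else: c=(np.linalg.inv(pose(obs)@np.array(p["hand_eye"]))@np.append(X,1))[:3]
    s=c[:2]/c[2];s=s*(1+p["k1"]*(s@s));return K[:2,:2]@s+K[:2,2]
E
python3 - <<'E'
from h import *
o=bot.get_obs();print(o["t"],o["eef_pos"],rot(o["tool_rot"]).round(3).tolist(),o["gripper_width"])
a=bot.read_camera("scene")
for n,z in(("cup1_mid",.03),("round_spot",.007),("rect_spot",.007)):
    for r in bot.place_of("scene",n): print("scene",n,round(r["score"],2),np.round(r["xy"]),atz("scene",r["xy"],z).round(3))
b=bot.read_camera("side")
for n,z in(("cup1_mid",.03),("round_spot",.007),("rect_spot",.007)):
    for r in bot.place_of("side",n): print("side",n,round(r["score"],2),np.round(r["xy"]),atz("side",r["xy"],z).round(3))
cv2.imwrite("pics/a.png",cv2.resize(a,(800,600)));cv2.imwrite("pics/b.png",cv2.resize(b,(800,600)))
print(bot.get_obs()["t"])
E
```

```text
0.0 [ 0.28531327 -0.61109175  0.23032598] [[-0.906, -0.001, 0.423], [-0.423, 0.002, -0.906], [0.0, -1.0, -0.002]] 1.0015985687513904
scene cup1_mid 0.77 [272. 220.] [ 0.604 -0.031  0.03 ]
scene cup1_mid 0.77 [318. 232.] [ 0.699 -0.013  0.03 ]
scene cup1_mid 0.69 [165. 306.] [ 0.553 -0.297  0.03 ]
scene cup1_mid 0.68 [292. 263.] [ 0.69 -0.11  0.03]
scene round_spot 0.64 [303. 155.] [0.545 0.25  0.007]
scene round_spot 0.46 [161. 307.] [ 0.535 -0.294  0.007]
scene rect_spot 0.64 [302. 156.] [0.546 0.242 0.007]
side cup1_mid 0.84 [342. 223.] [ 0.684 -0.111  0.03 ]
side cup1_mid 0.76 [327. 188.] [ 0.692 -0.014  0.03 ]
side cup1_mid 0.6 [292. 201.] [ 0.602 -0.026  0.03 ]
side round_spot 0.89 [236. 134.] [0.544 0.239 0.007]
side rect_spot 0.76 [306. 327.] [ 0.537 -0.291  0.007]
0.4
```

View pics/a.png

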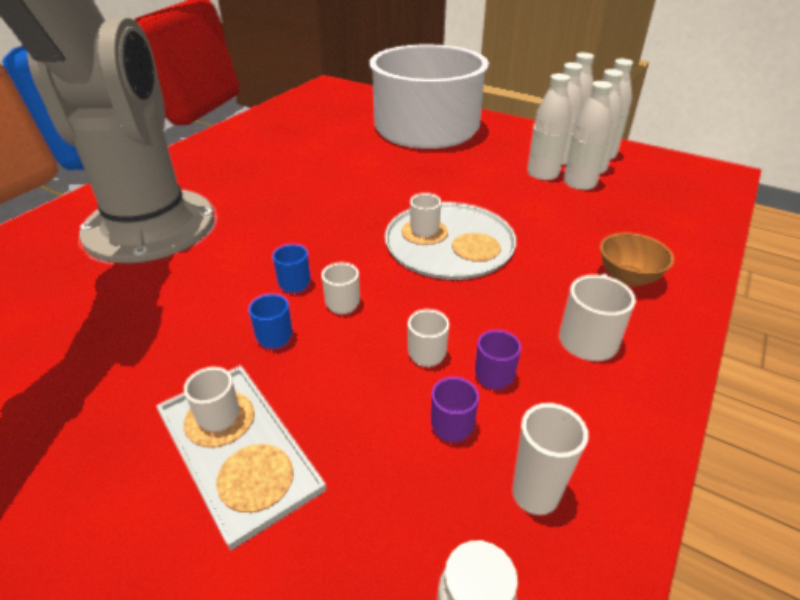

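View pics/b.png

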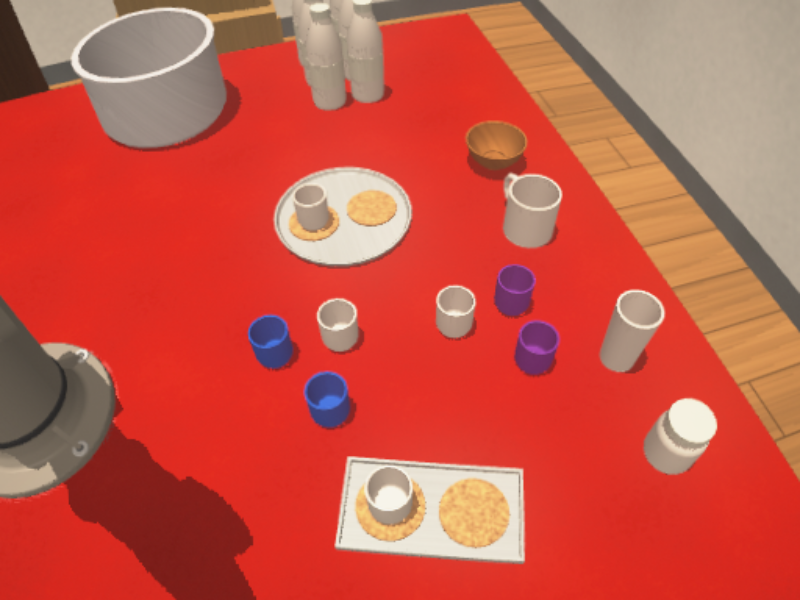

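The two loose white cups are at (341,288) and (428,338) in the scene view, and at (338,325) and (456,312) in the side view. Look-alikes in the scene view:
- Blue cups at (292,268) and (271,322).
- Purple cups at (497,358) and (454,410).
- White cups already on trays at (425,215) and (212,400).
- A big mug at (597,317), a tumbler at (548,458) and a jar at (478,580).

The empty coasters in the scene view are (476,247) on the round tray and (255,477) on the rectangular one.

```bash
python3 - <<'E'
from h import *
a=cv2.imread("pics/a.png");b=cv2.imread("pics/b.png")
im={"scene":a,"side":b}
f=512/800
# coasters by cork colour; cups by non-red component
for c in im:
    hsv=cv2.cvtColor(im[c],cv2.COLOR_BGR2HSV)
    m=((hsv[...,0]>8)&(hsv[...,0]<28)&(hsv[...,1]>80)&(hsv[...,2]>130)).astype(np.uint8)
    n,l,s,ce=cv2.connectedComponentsWithStats(cv2.morphologyEx(m,cv2.MORPH_CLOSE,np.ones((5,5))))
    for i in range(1,n):
        if 900<s[i,4]<8000:
            ys,xs=np.where(l==i);P=np.array([atz(c,(x*f,y*f),.007)[:2] for x,y in zip(xs[::3],ys[::3])])
            h=cv2.minEnclosingCircle(P.astype(np.float32)*1000)
            print(c,"cork",ce[i].round(),s[i,4],P.mean(0).round(4),np.round(h[0],1),round(h[1],1))
P={"w1":((341,288),(338,325)),"w2":((428,338),(456,312)),"blue1":((292,268),(270,341)),"blue2":((271,322),(327,399)),"pur1":((497,358),(515,290)),"pur2":((454,410),(536,347)),"taken_round":((425,215),(311,207)),"taken_rect":((212,400),(389,494))}
for k,(u,v) in P.items():
    z=.03 if 'taken' not in k else .037
    print(k,atz("scene",np.array(u)*f,z).round(3),atz("side",np.array(v)*f,z).round(3))
print(np.array(bot.camera_params("wrist")["hand_eye"]).round(3))
E
```

```text
scene cork [ 18. 142.] 3443 [-0.5708  0.0794] [-766.5  145.1] 473.0
scene cork [476. 247.] 1083 [0.5537 0.2396] [552.6 240.2] 41.9
scene cork [636. 253.] 2236 [0.7931 0.3635] [791.5 364.8] 59.8
scene cork [221. 426.] 1597 [ 0.4544 -0.26  ] [ 443.4 -252.6] 42.0Traceback (most recent call last):
  File "<stdin>", line 12, in <module>
  File "h.py", line 18, in atz
    o,d=ray(cam,uv,obs);return o+d*(z-o[2])/d[2]
        ~~~^^^^^^^^^^^^
  File "h.py", line 4, in ray
    p=bot.camera_params(cam);K=np.array(p["K"]);k=p["k1"]
ValueError: time passes only in moves, steps and waits
```

```bash
sed -i 's/p=bot.camera_params(cam)/p=cp(cam)/' h.py; cat >> h.py <<'E'
C={}
def cp(c):
    if c not in C: C[c]=bot.camera_params(c)
    return C[c]
E
cat > m.py <<'E'
from h import *
a=cv2.imread("pics/a.png");b=cv2.imread("pics/b.png")
im={"scene":a,"side":b}
f=512/800
for c in im:
    hsv=cv2.cvtColor(im[c],cv2.COLOR_BGR2HSV)
    m=((hsv[...,0]>8)&(hsv[...,0]<28)&(hsv[...,1]>80)&(hsv[...,2]>130)).astype(np.uint8)
    n,l,s,ce=cv2.connectedComponentsWithStats(cv2.morphologyEx(m,cv2.MORPH_CLOSE,np.ones((5,5))))
    for i in range(1,n):
        if 900<s[i,4]<8000 and 150<ce[i][0]<600:
            ys,xs=np.where(l==i);P=np.array([atz(c,(x*f,y*f),.007)[:2] for x,y in zip(xs[::3],ys[::3])])
            h=cv2.minEnclosingCircle(P.astype(np.float32)*1000)
            print(c,"cork",ce[i].round(),s[i,4],P.mean(0).round(4),np.round(h[0],1),round(h[1],1))
P={"w1":((341,288),(338,325)),"w2":((428,338),(456,312)),"blue1":((292,268),(270,341)),"blue2":((271,322),(327,399)),"pur1":((497,358),(515,290)),"pur2":((454,410),(536,347)),"taken_round":((425,215),(311,207)),"taken_rect":((212,400),(389,494))}
for k,(u,v) in P.items():
    z=.03 if 'taken' not in k else .037
    print(k,atz("scene",np.array(u)*f,z).round(3),atz("side",np.array(v)*f,z).round(3))
print(np.array(cp("wrist")["hand_eye"]).round(3))
E
python3 m.py
```

```text
scene cork [476. 247.] 1083 [0.5537 0.2396] [552.6 240.2] 41.9
scene cork [221. 426.] 1597 [ 0.4544 -0.26  ] [ 443.4 -252.6] 42.0
scene cork [254. 478.] 4053 [ 0.5361 -0.2905] [ 535.3 -288.8] 42.3
side cork [496. 140.] 1873 [0.8174 0.3476] [819.  348.5] 59.1
side cork [371. 208.] 1407 [0.5492 0.2411] [549.1 242.3] 42.9
side cork [474. 512.] 3834 [ 0.5325 -0.29  ] [ 532.8 -289.3] 42.2
side cork [391. 517.] 1763 [ 0.4373 -0.2669] [ 440.1 -252.8] 41.9
w1 [0.441 0.005 0.03 ] [0.44  0.006 0.03 ]
w2 [ 0.603 -0.02   0.03 ] [ 0.604 -0.021  0.03 ]
blue1 [0.346 0.005 0.03 ] [0.344 0.007 0.03 ]
blue2 [ 0.402 -0.107  0.03 ] [ 0.4   -0.104  0.03 ]
pur1 [ 0.697 -0.006  0.03 ] [ 0.699 -0.009  0.03 ]
pur2 [ 0.688 -0.11   0.03 ] [ 0.688 -0.109  0.03 ]
taken_round [0.452 0.24  0.037] [0.45  0.241 0.037]
taken_rect [ 0.44  -0.252  0.037] [ 0.441 -0.25   0.037]
[[ 0.     0.947  0.32  -0.081]
 [ 0.002 -0.32   0.947 -0.143]
 [ 1.     0.    -0.002 -0.001]
 [ 0.     0.     0.     1.   ]]
```

World positions, in agreement between the two cameras:

| Item | x (m) | y (m) |
|---|---|---|
| Loose white cup w2 | 0.604 | -0.020 |
| Loose white cup w1 | 0.440 | 0.005 |
| Round tray, empty coaster | 0.551 | 0.241 |
| Rectangular tray, empty coaster | 0.534 | -0.289 |

On both trays the taken coaster is 100 mm from the empty one, as the description says. I'll take w2 first and turn the jaws along y to clear the purple neighbour.

```bash
python3 -m crank '[{"linear":[-0.034,0,-0.025],"dr":[0,6,0],"hand":1},{"linear":[-0.067,0,-0.05],"dr":[0,12,0],"hand":1},{"linear":[-0.1,0,-0.075],"dr":[0,18,0],"hand":1},{"linear":[-0.13,0,-0.1],"dr":[0,25,0],"hand":1},{"linear":[-0.165,0,-0.123],"dr":[0,25,0],"hand":1},{"linear":[-0.2,0,-0.148],"dr":[0,25,0],"hand":1},{"linear":[-0.235,0,-0.173],"dr":[0,25,0],"hand":1},{"linear":[-0.27,0,-0.2],"dr":[0,25,0],"hand":1},{"linear":[-0.3,0,-0.22],"dr":[0,25,0],"hand":1},{"linear":[-0.3,0,-0.22],"dr":[0,25,0],"hand":1}]'
```

```text
t: 1.23
eef_pos: [0.4696, -0.2762, 0.2317]
tool_rot: [0.006, -0.004, 0.708, -0.706]
contact_force: [1.3, 1.6, 0.0]
gripper_width: 0.997
```

```bash
python3 -m crank '[{"linear":[-0.018,0.004,-0.034],"dr":[0,0,0],"hand":1},{"linear":[-0.036,0.008,-0.068],"dr":[0,0,0],"hand":1},{"linear":[-0.054,0.012,-0.102],"dr":[0,0,0],"hand":1},{"linear":[-0.072,0.016,-0.136],"dr":[0,0,0],"hand":1},{"linear":[-0.09,0.02,-0.17],"dr":[0,0,0],"hand":1},{"linear":[-0.108,0.025,-0.204],"dr":[0,0,0],"hand":1},{"linear":[-0.134,0.03,-0.24],"dr":[0,0,0],"hand":1},{"linear":[-0.134,0.03,-0.256],"dr":[0,0,0],"hand":1},{"linear":[-0.134,0.03,-0.256],"dr":[0,0,0],"hand":1},{"linear":[-0.134,0.03,-0.256],"dr":[0,0,0],"hand":1}]'
cat > look.py <<'E'
import sys
from h import *
# look.py name targetname z : wrist look, crop, place_of
o=bot.get_obs();a=bot.read_camera("wrist")
cv2.imwrite("pics/%s.png"%sys.argv[1],a)
print("pose",np.round(o["eef_pos"],4),rot(o["tool_rot"]).round(3).tolist())
for n,z in zip(sys.argv[2::2],sys.argv[3::2]):
    for r in bot.place_of("wrist",n): print(n,round(r["score"],2),np.round(r["xy"]),atz("wrist",r["xy"],float(z),o).round(4))
E
python3 look.py w1 cup1_mid 0.03
```

```text
t: 2.07
eef_pos: [0.5983, -0.028, 0.2011]
tool_rot: [0.001, -0.001, 0.707, -0.707]
contact_force: [-0.5, -0.3, -1.0]
gripper_width: 1.0
pose [ 0.5983 -0.028   0.2011] [[-1.0, -0.0, 0.003], [-0.003, 0.0, -1.0], [0.0, -1.0, -0.0]]
cup1_mid 0.85 [237.  74.] [ 0.6948 -0.0093  0.03  ]
cup1_mid 0.67 [332.  88.] [ 0.6815 -0.1069  0.03  ]
cup1_mid 0.66 [245. 167.] [ 0.598  -0.0165  0.03  ]
```

View pics/w1.png

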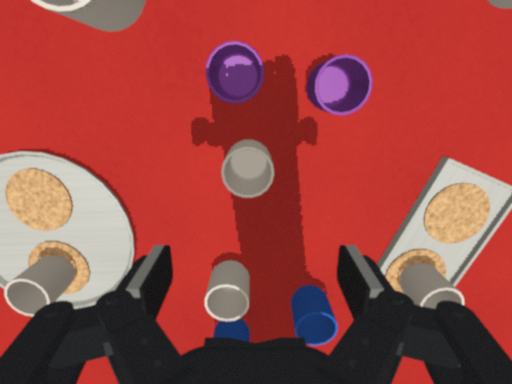

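The wrist view shows the white w2 at (247,168) with the purple cups beyond it at (235,72) and (342,85). w1 is at (228,290), with blue cups below it. The round tray's empty coaster is at (39,199) and the rectangular one's at (458,213).

```bash
python3 - <<'E'
from h import *
o=bot.get_obs();a=cv2.imread("pics/w1.png");hsv=cv2.cvtColor(a,cv2.COLOR_BGR2HSV)
print(o["eef_pos"])
m=((hsv[...,0]>8)&(hsv[...,0]<28)&(hsv[...,1]>60)&(hsv[...,2]>120)).astype(np.uint8)
n,l,s,ce=cv2.connectedComponentsWithStats(cv2.morphologyEx(m,cv2.MORPH_CLOSE,np.ones((5,5))))
for i in range(1,n):
    if s[i,4]>500:
        ys,xs=np.where(l==i);P=np.array([atz("wrist",(x,y),.007,o)[:2] for x,y in zip(xs[::3],ys[::3])])
        print(ce[i].round(),P.mean(0).round(4),cv2.minEnclosingCircle(P.astype(np.float32)*1000))
# non-red component of w2 vs synthetic silhouette
w=((hsv[...,1]<90)&(hsv[...,2]>70)).astype(np.uint8);w[:135]=0;w[200:]=0;w[:,:210]=0;w[:,285:]=0
ys,xs=np.where(w);obs=np.array([xs.min(),xs.max(),ys.min(),ys.max()],float);print("obs",obs)
from scipy.optimize import least_squares
th=np.linspace(0,6.283,60)
def sil(p):
    Q=np.array([proj("wrist",np.array([p[0]+r*np.cos(t),p[1]+r*np.sin(t),z]),o) for r,z in((.022,0),(.027,.06)) for t in th])
    return np.array([Q[:,0].min(),Q[:,0].max(),Q[:,1].min(),Q[:,1].max()])
r=least_squares(lambda p:sil(p)-obs,[.602,-.018],diff_step=1e-4);print(r.x,r.fun)
E
```

```text
[ 0.59793384 -0.03099788  0.2013128 ]
[ 38. 199.] [0.55   0.2431] ((548.6497192382812, 243.00694274902344), 42.478084564208984)
[457. 213.] [ 0.5308 -0.2892] ((529.7005004882812, -289.5514831542969), 42.48712158203125)
[ 64. 262.] [0.4586 0.2298] ((449.31298828125, 239.1249542236328), 42.430397033691406)
[413. 265.] [ 0.4535 -0.246 ] ((442.13818359375, -252.73837280273438), 41.91972351074219)
obs [222. 273. 140. 197.]
[ 0.6001818  -0.02333696] [-1.08792797  1.09035791  0.41985635 -0.32372115]
```

```bash
python3 -m crank '[{"linear":[-0.003,0.03,-0.009],"dr":[0,0,0],"hand":1},{"linear":[-0.003,0.06,-0.009],"dr":[0,0,0],"hand":1},{"linear":[-0.003,0.09,-0.009],"dr":[0,0,0],"hand":1},{"linear":[-0.003,0.12,-0.009],"dr":[0,0,0],"hand":1},{"linear":[-0.003,0.14,-0.009],"dr":[0,0,0],"hand":1},{"linear":[-0.003,0.155,-0.009],"dr":[0,0,0],"hand":1},{"linear":[-0.003,0.168,-0.009],"dr":[0,0,0],"hand":1},{"linear":[-0.003,0.178,-0.009],"dr":[0,0,0],"hand":1},{"linear":[-0.003,0.183,-0.009],"dr":[0,0,0],"hand":1},{"linear":[-0.003,0.183,-0.009],"dr":[0,0,0],"hand":1}]'
python3 -m crank '[{"linear":[0,0,0],"dr":[0,0,0],"hand":0.4},{"linear":[0,0,0],"dr":[0,0,0],"hand":0.2},{"linear":[0,0,0],"dr":[0,0,0],"hand":0},{"linear":[0,0,0],"dr":[0,0,0],"hand":-0.2},{"linear":[0,0,0],"dr":[0,0,0],"hand":-0.4},{"linear":[0,0,0],"dr":[0,0,0],"hand":-1},{"linear":[0,0,0],"dr":[0,0,0],"hand":-1},{"linear":[0,0,0],"dr":[0,0,0],"hand":-1},{"linear":[0,0,0],"dr":[0,0,0],"hand":-1},{"linear":[0,0,0],"dr":[0,0,0],"hand":-1}]' 30
```

```text
t: 3.0
eef_pos: [0.6008, -0.021, 0.0177]
tool_rot: [0.0, 0.0, -0.707, 0.707]
contact_force: [0.2, 0.8, 0.3]
gripper_width: 1.0
t: 3.83
eef_pos: [0.6021, -0.0204, 0.0194]
tool_rot: [-0.001, -0.001, -0.707, 0.707]
contact_force: [-0.5, -0.3, 6.5]
gripper_width: 0.615
```

```bash
python3 -m crank '[{"linear":[0,-0.01,0],"dr":[0,0,0],"hand":-1},{"linear":[0,-0.03,0],"dr":[0,0,0],"hand":-1},{"linear":[0,-0.06,0],"dr":[0,0,0],"hand":-1},{"linear":[0,-0.09,0],"dr":[0,0,0],"hand":-1},{"linear":[0.004,-0.11,-0.02],"dr":[0,0,0],"hand":-1},{"linear":[0.01,-0.12,-0.05],"dr":[0,0,0],"hand":-1},{"linear":[0.016,-0.12,-0.085],"dr":[0,0,0],"hand":-1},{"linear":[0.023,-0.12,-0.12],"dr":[0,0,0],"hand":-1},{"linear":[0.03,-0.12,-0.155],"dr":[0,0,0],"hand":-1},{"linear":[0.037,-0.12,-0.19],"dr":[0,0,0],"hand":-1}]'
python3 -m crank '[{"linear":[0.007,0,-0.03],"dr":[0,0,0],"hand":-1},{"linear":[0.011,0,-0.055],"dr":[0,0,0],"hand":-1},{"linear":[0.0135,0,-0.067],"dr":[0,0,0],"hand":-1},{"linear":[0.0135,0,-0.072],"dr":[0,0,0],"hand":-1},{"linear":[0.0135,0,-0.072],"dr":[0,0,0],"hand":-1},{"linear":[0.0135,0,-0.072],"dr":[0,0,0],"hand":-1}]'
python3 look.py w2 round_spot 0.007 rect_spot 0.007
```

```text
t: 4.67
eef_pos: [0.5634, 0.1711, 0.139]
tool_rot: [0.0, -0.0, 0.707, -0.707]
contact_force: [0.1, -0.8, -0.4]
gripper_width: 0.606
t: 5.17
eef_pos: [0.5512, 0.2396, 0.1383]
tool_rot: [0.0, -0.001, -0.707, 0.708]
contact_force: [-0.1, -0.2, -1.0]
gripper_width: 0.613
pose [0.5512 0.2396 0.1383] [[-1.0, 0.0, -0.002], [0.002, -0.001, -1.0], [-0.0, -1.0, 0.001]]
round_spot 0.98 [247. 180.] [0.5483 0.2472 0.007 ]
```

View pics/w2.png

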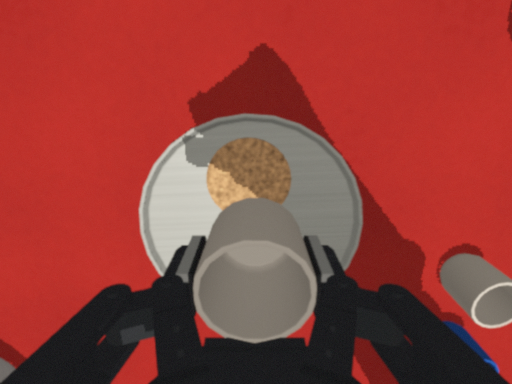

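The coaster shows at (249,179), directly ahead of the held cup; a 3 mm shift in y is enough. Setting down slowly.

```bash
python3 -m crank '[{"linear":[0.001,0.02,-0.003],"dr":[0,0,0],"hand":-1},{"linear":[0.001,0.045,-0.003],"dr":[0,0,0],"hand":-1},{"linear":[0.001,0.07,-0.003],"dr":[0,0,0],"hand":-1},{"linear":[0.001,0.088,-0.003],"dr":[0,0,0],"hand":-1},{"linear":[0.001,0.1,-0.003],"dr":[0,0,0],"hand":-1},{"linear":[0.001,0.106,-0.003],"dr":[0,0,0],"hand":-1},{"linear":[0.001,0.109,-0.003],"dr":[0,0,0],"hand":-1},{"linear":[0.001,0.111,-0.003],"dr":[0,0,0],"hand":-1},{"linear":[0.001,0.112,-0.003],"dr":[0,0,0],"hand":-1},{"linear":[0.001,0.112,-0.003],"dr":[0,0,0],"hand":-1}]'
python3 -m crank '[{"linear":[0,0.0005,0],"dr":[0,0,0],"hand":-1},{"linear":[0,0.001,0],"dr":[0,0,0],"hand":-1},{"linear":[0,0.001,0],"dr":[0,0,0],"hand":-1}]'
```

```text
t: 6.15
eef_pos: [0.5502, 0.2449, 0.0271]
tool_rot: [0.001, 0.0, 0.707, -0.707]
contact_force: [-0.3, 0.1, -0.6]
gripper_width: 0.61
t: 6.4
eef_pos: [0.5502, 0.245, 0.0264]
tool_rot: [0.001, 0.0, 0.707, -0.707]
contact_force: [-0.3, 0.2, 4.2]
gripper_width: 0.612
```

Contact with the coaster shows as a small upward force. Releasing.

```bash
python3 -m crank '[{"linear":[0,0,0],"dr":[0,0,0],"hand":0.25},{"linear":[0,0,0],"dr":[0,0,0],"hand":0.3},{"linear":[0,0,0],"dr":[0,0,0],"hand":0.5},{"linear":[0,0,0],"dr":[0,0,0],"hand":0.7},{"linear":[0,0,0],"dr":[0,0,0],"hand":0.9},{"linear":[0,0,0],"dr":[0,0,0],"hand":0.9},{"linear":[0,0,0],"dr":[0,0,0],"hand":0.9}]'
python3 -m crank '[{"linear":[0,-0.01,0],"dr":[0,0,0],"hand":0.9},{"linear":[0,-0.03,0],"dr":[0,0,0],"hand":0.9},{"linear":[0,-0.06,0],"dr":[0,0,0],"hand":1},{"linear":[0,-0.09,0],"dr":[0,0,0],"hand":1},{"linear":[0,-0.12,0],"dr":[0,0,0],"hand":1},{"linear":[0,-0.15,0],"dr":[0,0,0],"hand":1},{"linear":[0,-0.17,0],"dr":[0,0,0],"hand":1},{"linear":[0,-0.175,0],"dr":[0,0,0],"hand":1},{"linear":[0,-0.175,0],"dr":[0,0,0],"hand":1}]'
python3 look.py w3
```

```text
t: 6.98
eef_pos: [0.5496, 0.2446, 0.0252]
tool_rot: [-0.0, 0.0, -0.707, 0.707]
contact_force: [0.3, -0.1, 0.5]
gripper_width: 0.952
t: 7.73
eef_pos: [0.5505, 0.2452, 0.2027]
tool_rot: [0.001, 0.001, 0.708, -0.706]
contact_force: [-0.3, 0.2, -0.4]
gripper_width: 1.001
pose [0.5505 0.2452 0.2027] [[-1.0, 0.004, 0.0], [-0.0, 0.002, -1.0], [-0.004, -1.0, -0.002]]
```

View pics/w3.png

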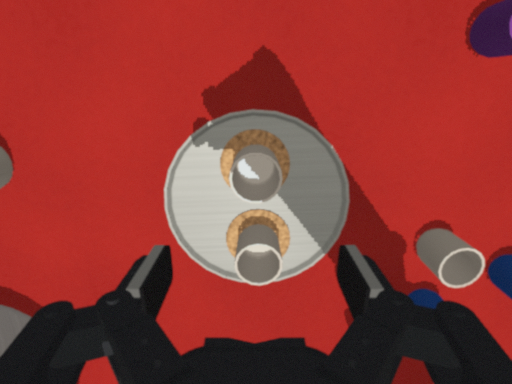

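The first cup stands upright inside its coaster ring, with its foot near (255,165), matching the fixed cup at (258,240). On to w1.

```bash
python3 -m crank '[{"linear":[0.015,0,0.033],"dr":[0,0,0],"hand":1},{"linear":[0.03,0,0.066],"dr":[0,0,0],"hand":1},{"linear":[0.045,0,0.1],"dr":[0,0,0],"hand":1},{"linear":[0.06,0,0.135],"dr":[0,0,0],"hand":1},{"linear":[0.075,0,0.17],"dr":[0,0,0],"hand":1},{"linear":[0.09,0,0.2],"dr":[0,0,0],"hand":1},{"linear":[0.105,0,0.23],"dr":[0,0,0],"hand":1},{"linear":[0.1105,0,0.24],"dr":[0,0,0],"hand":1},{"linear":[0.1105,0,0.24],"dr":[0,0,0],"hand":1},{"linear":[0.1105,0,0.24],"dr":[0,0,0],"hand":1}]'
cat > fit.py <<'E'
from h import *
from scipy.optimize import least_squares
o=bot.get_obs();a=bot.read_camera("wrist");hsv=cv2.cvtColor(a,cv2.COLOR_BGR2HSV)
cv2.imwrite("pics/w4.png",a);print(np.round(o["eef_pos"],4),rot(o["tool_rot"]).round(3).tolist())
th=np.linspace(0,6.283,60)
def sil(p):
    Q=np.array([proj("wrist",np.array([p[0]+r*np.cos(t),p[1]+r*np.sin(t),z]),o) for r,z in((.022,0),(.027,.06)) for t in th])
    return np.array([Q[:,0].min(),Q[:,0].max(),Q[:,1].min(),Q[:,1].max()])
c=proj("wrist",np.array([.44,.005,.03]),o).astype(int);print(c)
w=((hsv[...,1]<90)&(hsv[...,2]>70)).astype(np.uint8)
n,l,s,ce=cv2.connectedComponentsWithStats(w);i=l[c[1],c[0]]
ob=np.array([s[i,0],s[i,0]+s[i,2],s[i,1],s[i,1]+s[i,3]],float)-[0,1,0,1];print(i,ob)
r=least_squares(lambda p:sil(p)-ob,[.44,.005],diff_step=1e-4);print(r.x,r.fun)
E
python3 fit.py
```

```text
t: 8.62
eef_pos: [0.4386, 0.0045, 0.1994]
tool_rot: [-0.001, -0.0, 0.707, -0.707]
contact_force: [1.0, 0.1, 0.5]
gripper_width: 1.0
[0.4386 0.0045 0.1994] [[-1.0, -0.002, -0.001], [0.001, 0.0, -1.0], [0.002, -1.0, -0.0]]
[254 165]
3 [228. 280. 141. 199.]
[0.43941293 0.0057593 ] [-0.71043948  0.71015819  0.66796752 -0.58031038]
```

View pics/w4.png

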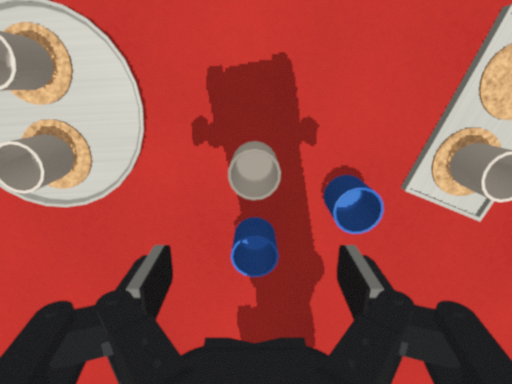

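The white cup is centred ahead of the jaws at (254,170); the blue ones at (255,247) and (355,205) are clear of the fingers. The fit agrees with the first estimate.

```bash
python3 -m crank '[{"linear":[0,0.03,-0.001],"dr":[0,0,0],"hand":1},{"linear":[0,0.06,-0.001],"dr":[0,0,0],"hand":1},{"linear":[0,0.09,-0.001],"dr":[0,0,0],"hand":1},{"linear":[0,0.12,-0.001],"dr":[0,0,0],"hand":1},{"linear":[0,0.14,-0.001],"dr":[0,0,0],"hand":1},{"linear":[0,0.155,-0.001],"dr":[0,0,0],"hand":1},{"linear":[0,0.168,-0.001],"dr":[0,0,0],"hand":1},{"linear":[0,0.177,-0.001],"dr":[0,0,0],"hand":1},{"linear":[0,0.182,-0.001],"dr":[0,0,0],"hand":1},{"linear":[0,0.182,-0.001],"dr":[0,0,0],"hand":1}]'
python3 -m crank '[{"linear":[0,0,0],"dr":[0,0,0],"hand":0.4},{"linear":[0,0,0],"dr":[0,0,0],"hand":0.2},{"linear":[0,0,0],"dr":[0,0,0],"hand":0},{"linear":[0,0,0],"dr":[0,0,0],"hand":-0.2},{"linear":[0,0,0],"dr":[0,0,0],"hand":-0.4},{"linear":[0,0,0],"dr":[0,0,0],"hand":-1},{"linear":[0,0,0],"dr":[0,0,0],"hand":-1},{"linear":[0,0,0],"dr":[0,0,0],"hand":-1},{"linear":[0,0,0],"dr":[0,0,0],"hand":-1},{"linear":[0,0,0],"dr":[0,0,0],"hand":-1}]' 30
```

```text
t: 9.5
eef_pos: [0.439, 0.0066, 0.0173]
tool_rot: [0.0, -0.001, 0.707, -0.707]
contact_force: [0.4, -0.3, 0.1]
gripper_width: 0.999
t: 10.33
eef_pos: [0.4399, 0.0057, 0.0191]
tool_rot: [0.001, 0.001, 0.707, -0.707]
contact_force: [-0.4, 0.4, 7.1]
gripper_width: 0.63
```

```bash
python3 -m crank '[{"linear":[0,-0.01,0],"dr":[0,0,0],"hand":-1},{"linear":[0,-0.03,0],"dr":[0,0,0],"hand":-1},{"linear":[0,-0.06,0],"dr":[0,0,0],"hand":-1},{"linear":[0,-0.09,0],"dr":[0,0,0],"hand":-1},{"linear":[-0.006,-0.11,0.02],"dr":[0,2,0],"hand":-1},{"linear":[-0.016,-0.12,0.05],"dr":[0,5,0],"hand":-1},{"linear":[-0.027,-0.12,0.085],"dr":[0,9,0],"hand":-1},{"linear":[-0.038,-0.12,0.12],"dr":[0,13,0],"hand":-1},{"linear":[-0.049,-0.12,0.155],"dr":[0,17,0],"hand":-1},{"linear":[-0.049,-0.12,0.155],"dr":[0,22,0],"hand":-1}]'
python3 - <<'E'
from h import *
o=bot.get_obs();T=pose(o);print(T[:3,:3].round(3).tolist(),o["eef_pos"],T[:3,:3].T@(np.array([.533,-.2895,o["eef_pos"][2]])-o["eef_pos"]))
E
```

```text
t: 11.17
eef_pos: [0.4895, -0.1575, 0.1398]
tool_rot: [0.138, -0.14, -0.692, 0.694]
contact_force: [0.4, 0.4, -0.8]
gripper_width: 0.629
[[-0.923, 0.003, -0.386], [0.385, -0.004, -0.923], [-0.005, -1.0, 0.002]] [ 0.48953544 -0.15745053  0.1398022 ] [-0.09100851  0.00066942  0.1050868 ]
```

```bash
python3 -m crank '[{"linear":[-0.02,0,0.023],"dr":[0,0,0],"hand":-1},{"linear":[-0.04,0,0.047],"dr":[0,0,0],"hand":-1},{"linear":[-0.06,0,0.07],"dr":[0,0,0],"hand":-1},{"linear":[-0.08,0,0.094],"dr":[0,0,0],"hand":-1},{"linear":[-0.092,0,0.108],"dr":[0,0,0],"hand":-1},{"linear":[-0.092,0,0.108],"dr":[0,0,0],"hand":-1},{"linear":[-0.092,0,0.108],"dr":[0,0,0],"hand":-1},{"linear":[-0.092,0,0.108],"dr":[0,0,0],"hand":-1}]'
python3 look.py w5 rect_spot 0.007
python3 -c "
from h import *
o=bot.get_obs();T=pose(o);print(T[:3,:3].T@(np.array([.533,-.2895,o['eef_pos'][2]])-o['eef_pos']))"
```

```text
t: 11.83
eef_pos: [0.5328, -0.2828, 0.1384]
tool_rot: [-0.135, 0.134, 0.695, -0.694]
contact_force: [-0.3, 0.6, -0.6]
gripper_width: 0.628
pose [ 0.5328 -0.2828  0.1384] [[-0.928, -0.0, -0.374], [0.374, 0.001, -0.928], [0.001, -1.0, -0.001]]
rect_spot 0.83 [262. 178.] [ 0.5287 -0.2897  0.007 ]
[-2.66172299e-03 -7.08148306e-06  6.68713032e-03]
```

View pics/w5.png

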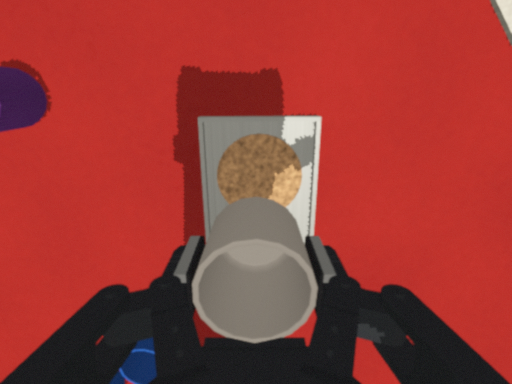

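The coaster is centred near (260,175) and the jaws are square across the tray; a 6 mm shift remains. Setting down.

```bash
python3 -m crank '[{"linear":[-0.002,0.02,0.006],"dr":[0,0,0],"hand":-1},{"linear":[-0.002,0.045,0.006],"dr":[0,0,0],"hand":-1},{"linear":[-0.002,0.07,0.006],"dr":[0,0,0],"hand":-1},{"linear":[-0.002,0.088,0.006],"dr":[0,0,0],"hand":-1},{"linear":[-0.002,0.1,0.006],"dr":[0,0,0],"hand":-1},{"linear":[-0.002,0.106,0.006],"dr":[0,0,0],"hand":-1},{"linear":[-0.002,0.109,0.006],"dr":[0,0,0],"hand":-1},{"linear":[-0.002,0.111,0.006],"dr":[0,0,0],"hand":-1},{"linear":[-0.002,0.112,0.006],"dr":[0,0,0],"hand":-1},{"linear":[-0.002,0.112,0.006],"dr":[0,0,0],"hand":-1}]'
python3 -m crank '[{"linear":[0,0.0005,0],"dr":[0,0,0],"hand":-1},{"linear":[0,0.001,0],"dr":[0,0,0],"hand":-1},{"linear":[0,0.001,0],"dr":[0,0,0],"hand":-1}]'
```

```text
t: 12.77
eef_pos: [0.5334, -0.2905, 0.0271]
tool_rot: [0.134, -0.135, -0.694, 0.694]
contact_force: [-0.2, 0.2, 0.6]
gripper_width: 0.631
t: 13.02
eef_pos: [0.5334, -0.2906, 0.0263]
tool_rot: [0.134, -0.135, -0.694, 0.694]
contact_force: [-1.5, 1.1, 4.0]
gripper_width: 0.628
```

```bash
python3 -m crank '[{"linear":[0,0,0],"dr":[0,0,0],"hand":0.25},{"linear":[0,0,0],"dr":[0,0,0],"hand":0.3},{"linear":[0,0,0],"dr":[0,0,0],"hand":0.5},{"linear":[0,0,0],"dr":[0,0,0],"hand":0.7},{"linear":[0,0,0],"dr":[0,0,0],"hand":0.9},{"linear":[0,0,0],"dr":[0,0,0],"hand":0.9},{"linear":[0,0,0],"dr":[0,0,0],"hand":0.9}]'
python3 -m crank '[{"linear":[0,-0.01,0],"dr":[0,0,0],"hand":0.9},{"linear":[0,-0.03,0],"dr":[0,0,0],"hand":0.9},{"linear":[0,-0.06,0],"dr":[0,0,0],"hand":1},{"linear":[0,-0.09,0],"dr":[0,0,0],"hand":1},{"linear":[0,-0.12,0],"dr":[0,0,0],"hand":1},{"linear":[0,-0.15,0],"dr":[0,0,0],"hand":1},{"linear":[0,-0.17,0],"dr":[0,0,0],"hand":1},{"linear":[0,-0.175,0],"dr":[0,0,0],"hand":1},{"linear":[0,-0.175,0],"dr":[0,0,0],"hand":1}]'
python3 look.py w6
python3 -c "
from h import *
cv2.imwrite('pics/side2.png',np.vstack([bot.read_camera('side')[80:380,100:400],]))"
```

```text
t: 13.6
eef_pos: [0.5327, -0.2902, 0.0252]
tool_rot: [-0.135, 0.135, 0.694, -0.694]
contact_force: [-0.4, 0.7, -0.2]
gripper_width: 0.951
t: 14.35
eef_pos: [0.5337, -0.2908, 0.2027]
tool_rot: [0.133, -0.136, -0.694, 0.694]
contact_force: [1.0, 0.1, -0.8]
gripper_width: 0.999
pose [ 0.5337 -0.2908  0.2027] [[-0.927, 0.004, -0.374], [0.374, -0.002, -0.927], [-0.004, -1.0, 0.0]]
```

View pics/w6.png

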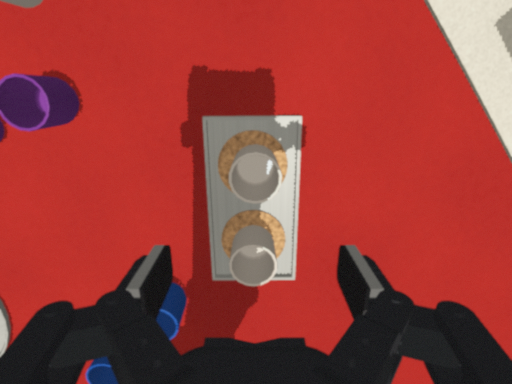

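View pics/side2.png

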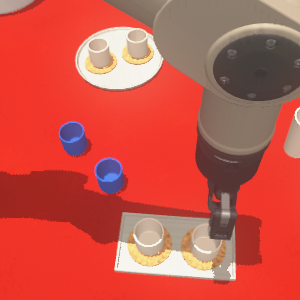

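The wrist view shows the second cup upright within its cork ring, at (255,172). The side crop shows both trays with two cups each, round at (98,52) and (138,43), rectangular at (149,237) and (207,243). The gripper is clear above, so I'm handing in.

```bash
python3 -c "
from station import bot
print(bot.hand_in())"
```

```text
the job is handed in; nothing more can be done
None
```

Both loose white cups are dealt out, one to the round tray first and then one to the rectangular tray, and the job is handed in at about 14.4 s of the 53 s allowed. No verdict was reported.

- **Placing:** each cup was lowered slowly until about 4 N of contact showed, then released gradually and left with the gripper raised clear. The highest force printed at the end of a move was about 7 N, while gripping.
- **Last checks:** the wrist pictures show each cup upright inside its cork ring, and the side picture shows two cups on each tray. The blue and purple cups were not touched.
- **Disagreements:** the cameras differed by up to about 6 mm on the coaster centres, most on the round one. I took values in between, well inside the 20 mm margin on each coaster.

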